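# Slide a loaf up the ramp onto the narrow bread rack

## Task

Push the big crusty loaf, which is too wide to grip, up the wooden ramp onto the narrow rail shelf, into the middle of the gap between the two small loaves, square with the rails. Press it gently but surely home against the yellow stop plate, so that it bears on the plate for about half a second, without shifting the plate. Leave it lying flat on the rails against the plate, and leave the small loaves and everything else on the table where they are.

Things in the scene. Friction and masses are not known exactly. Their poses are not given: they have to be found in the camera images.
- rack: Fixed unit, turned up to 8 degrees: a white landing board, a plywood ramp, a shelf of three steel rails. Origin on the table below the middle of the crest (where ramp meets first rail). +y is the loading direction (up the ramp, onto the shelf), x runs along the rails, z up. In its frame: landing board y -400 to -180 mm, 320 mm wide; ramp y -180 to 0, 240 mm wide; crest at y 0, z 70 mm.
- foot (a point): Middle of the ramp's foot line, on the landing board's top, 12 mm above the table. Axes as the rack's. From here the ramp rises evenly by 58 mm over 180 mm (17.9 degrees) up to the crest.
- shelf_place (a point): Middle of the shelf, at rail-top height (70 mm above the table), 46 mm beyond the crest: the middle of the gap between the small loaves. Axes as the rack's. The rails are 12 mm thick and 370 mm long, at rack y 6, 44 and 86 mm; there is no floor between or beyond them.
- loaf: Big dark-brown rigid loaf, 150 mm long (its x), 100 wide (y), 65 high, 0.3 to 0.6 kg. Sides upright to 40 mm, then stepped in 8 mm. Origin: centre of underside, z up. Starts on the landing board, turned and off to one side; either way round is fine. Friction 0.5 to 0.7: it stays put on the ramp. As its middle passes the crest it tips level: its rear lower edge lifts 16 mm.
- stop_bar: Yellow upright stop plate behind the rails, 170 mm long, 12 thick, 36 high, lower edge 6 mm above the rail tops. Origin: middle of its face towards the ramp (24 mm above the rail tops); axes as the rack's. Clamped by friction, its face 95 to 125 mm beyond the crest; it gives way towards rack +y under about 18 N, else it is rigid; some 5 to 8 N on it is right.
- small_loaf_a: Small light-brown loaf, loose, 62 x 100 x 50 mm, 0.2 kg, origin at the centre of its underside. Lies on the rails at one side of the gap, its middle about 137 mm from the gap's middle (rack x about -0.137 or +0.137). Not to be disturbed.
- small_loaf_b: The same kind of small loaf, on the rails at the other side of the gap. The gap between the two is about 212 mm. Not to be disturbed.
- jar: Amber jar with steel cap, 80 mm across, 120 mm high, loose, to the right. Bystander.
- bowl: Steel bowl, 170 mm across, 75 mm high, loose, to the left beyond the rack. Bystander.
- tin: Dark baking tin, 120 x 240 x 75 mm, loose, to the left. Bystander.
- brush: Pastry brush, 200 mm, lying loose on the near side. Bystander.
- scraper: Spatula, 260 mm, lying loose on the near side. Bystander.
Things that resemble listed ones, but are neither listed nor needed, are in the scene too. Of the things like the loaf, leave any that is green or turquoise; of the rest the larger one is meant.

How it is judged:
On the way:
1. the loaf, lying level on the rails, is pressed against the stop plate with more than 3 N for 0.3 s (contact force between loaf and stop_bar above 3 N and angle between loaf's own z axis and vertical below 0.1 rad), for 0.3 s.
At the end, for the whole second after the job is handed in: The loaf lies level (within 0.06 rad) on the rails, its underside at rail height (70 mm, within 6 mm), its middle within 20 mm of the middle of the gap, square with the rails within 0.10 rad, its far side within 8 mm of the stop plate, at rest (z of loaf in the frame of rack between 0.064 and 0.076 m and angle between loaf's own z axis and vertical below 0.06 rad and x of loaf in the frame of rack between -0.02 and 0.02 m and y of loaf in the frame of stop_bar between -0.058 and -0.044 m and angle between the y axis of loaf and the y axis of rack, either way round below 0.1 rad and linear speed of loaf below 0.02 m/s and angular speed of loaf below 0.1 rad/s); the robot touches nothing.
It fails at once if the stop plate is shifted by more than 5 mm (distance of stop_bar from where it was at the start of the episode above 0.005 m).
It fails at once if the loaf is tipped by more than 0.6 rad (angle between loaf's own z axis and vertical above 0.6 rad).
It fails at once if a small loaf is shifted by more than 10 mm (distance of any of small_loaf_a, small_loaf_b from where it was at the start of the episode above 0.01 m).
It fails at once if another thing on the table is shifted by more than 20 mm (distance of any of jar, bowl, tin, brush, scraper from where it was at the start of the episode above 0.02 m).
It also fails if it takes over 69 s, if anything falls off the work surface, if the arm or the gripper's body presses on something with over 40 N, if the wrist force passes 120 N, or if a joint passes its speed limit or range.

## Robot

A 6-joint arm with a two-finger parallel gripper is mounted at the origin on the work surface. World frame = base frame: x ahead of the robot, y to its left, z up, the work surface at z = 0. Lengths are in m, angles in rad, forces in N, time in s.
With the tool pointing down it reaches from about 0.375 to 0.9 m from the base axis. Payload 3.1 kg.
Tool frame: the origin (TCP) lies at the very end of the fingers, on their centre line; the grasp point (between the pads) lies 19 mm behind it; z points along the fingers, y is the line along which they close (so a half turn about z gives the same grasp; the last joint's range is limited). The gripper opens to 85 mm and grips with 20 to 120 N. Pads are 22 mm wide; open, the fingers measure 114 mm over their backs; the gripper's body (76 mm by 85 mm) begins 54 mm behind the grasp point. The pads swing forward as they close: fully open they stand 13 mm farther back than shut.
Start: joints at [1.036, 0.527, 1.433, -0, 1.181, -0.178], TCP at [0.218, 0.586, 0.231] pointing down, gripper open.
Joint ranges: [-3.08, 3.08], [-0.75, 2.2], [0.22, 2.44], [-1.43, 4.57], [0, 2.65], [-2.85, 2.85]. Speed limits (rad/s): [2.79, 2.79, 3.14, 3.14, 3.14, 3.14].

## Interface

Orientations are given as a unit quaternion [x, y, z, w].
In Python, from station import manip, vision gives the robot as it stands.
- The arm moves only by the tool drive_tool, never from a script. Its argument "deltas" is a list that holds one entry, the list of rows, each a list of 4 numbers: the shift along the tool's x, y, z in mm, then the turn about the tool's z in rad. A call has 1 to 5 rows; each row is the pose to reach, as a shift and turn from the pose commanded when the call began, along the tool's axes at that moment; what a row does not reach only later rows make up. A row lasts 1/12 s, in which the tool goes at most 41.7 mm and 7.16 degrees, less where a joint would pass 70% of its speed; a pose out of reach is approached as far as the arm can. A call with a gripper value outside its range is refused whole. "jaw" is the finger opening in mm, from 0 to 85.4, set as the call begins (left out, the last holds). The fingers move at their own pace and stop on an object; "force" is the grip in N (left out, the last holds). Time passes only in rows, so rows that repeat a pose let the fingers close. It gives the time, the measured TCP pose, the force, the opening and the grip force at its end, in the units of the state.
- manip.sense(): the state, without advancing time (a new reading comes with each control period).
- vision.snapshot(name): name is "side" or "top"; returns the picture (400x640x3 uint8, red, green, blue); there is no depth.
- vision.camera_model(name): a dict with "camera_matrix" (3x3 intrinsics, pixels), "rvec" (rotation vector, rad) and "tvec" (3), from world to camera coordinates, as OpenCV has them. Camera axes: x right, y down, z forward; pixel columns grow to the right and rows downward; lengths in m; the calibration is good to about 2 mm. A picture is of the moment at which its call begins. camera_model takes no time and is no camera call.
- manip.sign_off(): hands the job in; it is judged then, once.
The state is a dict: "t": time; "q": joint angles; "qd": joint speeds; "tau": joint torques, N m; "tcp_pos": TCP position; "tool_rot": TCP orientation; "force": force on the tool from outside, world axes, zero at the start; "ft_torque": the same for the moment, N m; "finger_gap": opening from 0.0 (shut) to 1.0 (fully open); "gripper_force": force on a finger pad.
Only numpy, scipy, OpenCV 4.12 (cv2) and the standard library are available. Lean on these libraries where they do the work, as an engineer would, in place of code of your own. Each camera call takes 0.05 s, during which the arm holds its last target. There are 200 camera calls.

## Working session

There is one attempt and no reset: what is moved stays moved. The work goes in short steps, Python scripts to look and compute and a tool call to move; the robot and the scene stay as the last step left them, time stands still between calls to the robot, and variables do not carry over. Pictures are saved under pics/ and viewed, at most 11 in all, crops included, and the job is handed in when it is done.

Besides the shell and the picture viewer there is one more tool, called after "Request:" as name(argument=value, ...), one argument or row to a line, values as JSON. drive_tool: Moves the arm, as the interface text tells. Its arguments: {"type":"object","properties":{"deltas":{"type":"array"},"jaw":{"type":"number"},"force":{"type":"number"}},"required":["deltas"]}

```bash
mkdir -p pics; cat > h.py <<'E'
import numpy as np, cv2
from station import manip, vision
def cam(n):
    c=vision.camera_model(n); return np.array(c["camera_matrix"],float),np.array(c["rvec"],float),np.array(c["tvec"],float)
def ray(n,px,z):
    K,r,t=cam(n); R=cv2.Rodrigues(r)[0]; o=-R.T@t.ravel()
    d=R.T@np.linalg.inv(K)@np.array([px[0],px[1],1.]); return o+d*(z-o[2])/d[2]
def proj(n,P):
    K,r,t=cam(n); return cv2.projectPoints(np.array(P,float).reshape(-1,1,3),r,t,K,None)[0].reshape(-1,2)
def snap(n,f,crop=None,s=1):
    im=vision.snapshot(n)[:,:,::-1]
    if crop: x,y,w,h=crop; im=im[y:y+h,x:x+w]
    im=cv2.resize(im,None,fx=s,fy=s,interpolation=cv2.INTER_CUBIC); cv2.imwrite("pics/"+f,im)
E
python3 - <<'E'
from h import *
snap("top","t1.png",None,1.25); snap("side","s1.png",None,1.25); print(manip.sense())
for n in("top","side"):
    K,r,t=cam(n);R=cv2.Rodrigues(r)[0];print(n,-R.T@t.ravel(),R[2])
E
```

```text
{'t': 0.1, 'q': array([ 1.03547913e+00,  5.28383333e-01,  1.43381668e+00, -1.50575850e-05,
        1.18140022e+00, -1.78450846e-01]), 'qd': array([-0.00026917, -0.00057084, -0.00406635,  0.00023026,  0.00136907,
        0.00120465]), 'tau': array([-8.13128809e-04, -4.43303704e+01, -1.78583622e+01, -2.41090002e-04,
        3.97030497e-03,  7.64581785e-06]), 'tcp_pos': array([0.21793918, 0.58505925, 0.23041173]), 'tool_rot': array([ 1.77484937e-01,  9.84123005e-01, -9.42970132e-04, -3.44155502e-04]), 'force': array([ 1.00727918,  0.08298413, -0.25995407]), 'ft_torque': array([-0.01605054,  0.03057942, -0.01139284]), 'gripper_force': 0.0, 'finger_gap': 0.9963367513341109}
top [ 0.38020916 -0.03000402  1.39523318] [ 5.21134632e-02 -7.65033585e-04 -9.98640877e-01]
side [ 0.32159839 -1.06741773  0.85743658] [ 0.1028571   0.79736737 -0.59466436]
```

View pics/t1.png

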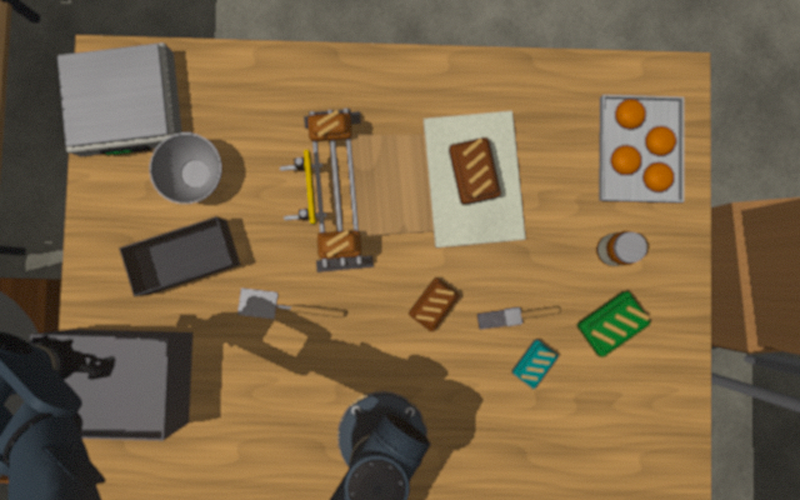

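View pics/s1.png

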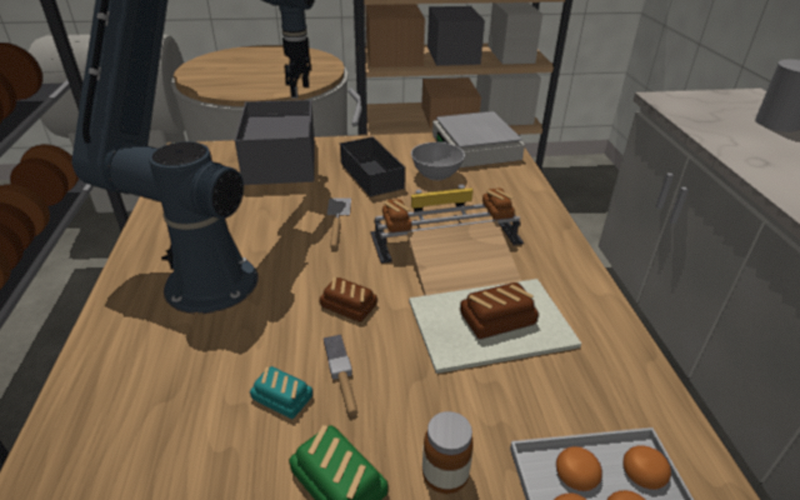

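The top view (800 px wide) has four loaf-like things: dark-brown (475,170) on the board, a smaller brown (435,304), green (615,323) and turquoise (536,363). The one on the landing board is meant, because it is the larger of the two that are not green or turquoise. I'll confirm that in a crop.

```bash
python3 - <<'E'
from h import *
snap("top","t2.png",(235,78,190,140),4.2)
E
```

```text
(no output)
```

View pics/t2.png

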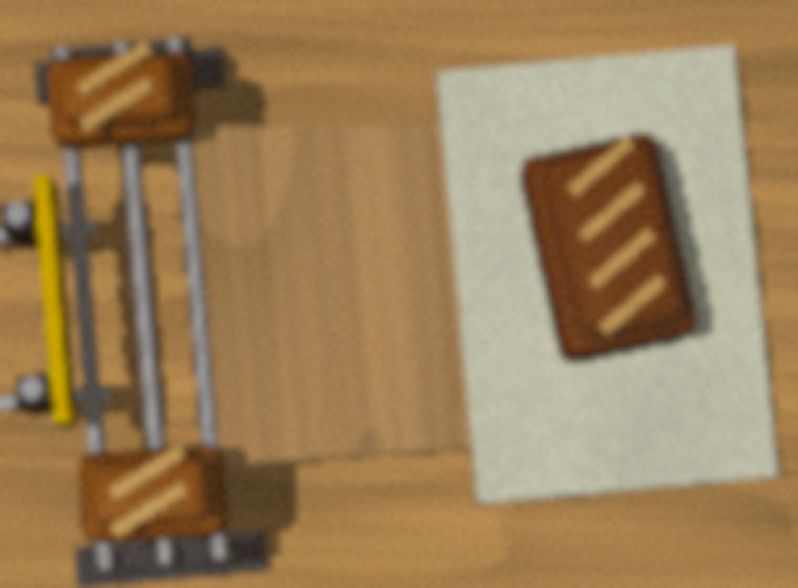

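The crop confirms it: the dark-brown loaf with four slashes lies on the white board. Its crop corners are about (525,160), (652,135), (692,328) and (565,357). The board corners are (437,72), (735,45), (777,478) and (477,502), and the plate runs from (42,175) to (66,422).

```bash
cat >> h.py <<'E'
from scipy.optimize import least_squares
def c2p(p,o=(235,78),s=4.2): return (np.array(p,float)+.5)/s-.5+np.array(o)
def fit(n,L,px,x0):
    L=np.array(L,float); px=np.array(px)
    def f(v):
        c,s=np.cos(v[2]),np.sin(v[2]); P=np.c_[v[0]+c*L[:,0]-s*L[:,1],v[1]+s*L[:,0]+c*L[:,1],L[:,2]]
        return (proj(n,P)-px).ravel()
    r=least_squares(f,x0); return r.x,np.abs(r.fun).max()
def inrack(R,p):
    c,s=np.cos(R[2]),np.sin(R[2]); d=np.array(p[:2])-R[:2]; return np.array([c*d[0]+s*d[1],-s*d[0]+c*d[1]])
E
python3 - <<'E'
from h import *
z=.012
# world +x is image up; rack +y is world +y-ish (left); rack x = image up
B=c2p([(437,72),(735,45),(777,478),(477,502)])
R,e=fit("top",[(.16,-.18,z),(.16,-.4,z),(-.16,-.4,z),(-.16,-.18,z)],B,[.55,.1,0]); print("rack",R,e)
z=.052
L,e=fit("top",[(.075,.05,z),(.075,-.05,z),(-.075,-.05,z),(-.075,.05,z)],c2p([(525,158),(655,135),(693,330),(565,358)]),[.5,-.2,0]); print("loaf",L,e,inrack(R,L),L[2]-R[2])
for p in [(50,175),(73,420)]: print("plate",inrack(R,ray("top",c2p(p),.112)))
for nm,c in(("a",[(50,58),(190,54),(190,137),(60,145)]),("b",[(80,458),(215,450),(224,532),(85,540)])):
    print(nm,[inrack(R,ray("top",c2p(p),.105)).round(4) for p in c])
for p in [(187,145),(208,447)]: print("rail1 mid",inrack(R,ray("top",c2p(p),.07)))
for p in [(437,125),(465,452)]: print("ramp foot",inrack(R,ray("top",c2p(p),.012)))
E
```

```text
rack [0.60101698 0.08105243 0.11443548] 0.28172982087843934
loaf [ 0.64696387 -0.20365834  0.21732737] 1.457029361826983 [ 0.01313642 -0.28809507] 0.10289188243299847
plate [0.08292487 0.09616404]
plate [-0.08541472  0.09379464]
a [array([0.1656, 0.0908]), array([ 0.1601, -0.0052]), array([ 0.1026, -0.0005]), array([0.1048, 0.0887])]
b [array([-0.1109,  0.0921]), array([-0.1134,  0.0003]), array([-0.1695, -0.0012]), array([-0.1667,  0.0931])]
rail1 mid [0.10619732 0.00437297]
rail1 mid [-0.10763787  0.00727702]
ramp foot [ 0.11997696 -0.17606457]
ramp foot [-0.12205367 -0.17495374]
```

```bash
cat >> h.py <<'E'
from scipy.spatial.transform import Rotation as Ro
RACK=np.array([.6010,.0811,.1144])
def delta(tx,ty,tz,yaw):  # target TCP in rack frame (mm), tool-y yaw rel. rack x
    s=manip.sense(); M=Ro.from_quat(s["tool_rot"]).as_matrix()
    c,sn=np.cos(RACK[2]),np.sin(RACK[2]); x,y=tx/1e3,ty/1e3
    P=np.array([RACK[0]+c*x-sn*y,RACK[1]+sn*x+c*y,tz/1e3])
    cur=np.arctan2(M[1,1],M[0,1]); d=(M.T@(P-s["tcp_pos"]))*1e3
    print("world",P.round(4),"tool delta mm",d.round(1),"turn",round(cur-(RACK[2]+yaw),3)," dist",round(np.linalg.norm(d)),"rack now",(inrack(RACK,s["tcp_pos"])*1e3).round(1),s["tcp_pos"][2].round(4),"t",round(s["t"],2))
E
python3 -c "
from h import *
delta(21,-369,200,.103)"
```

```text
world [ 0.664  -0.2831  0.2   ] tool delta mm [-721.2 -657.8   31.5] turn 0.997  dist 977 rack now [-323.   544.5] 0.2305 t 0.15
```

Request:
drive_tool(
  deltas=[
    [[-29,-27,0,0],[-58,-54,0,0],[-87,-81,0,0],[-116,-108,0,0],[-145,-135,0,0]],
  ],
  jaw=85,
)

```text
t: 0.57
tcp_pos: [0.3071, 0.4068, 0.2311]
tool_rot: [0.177, 0.984, -0.0, -0.0]
force: [0.2, -0.1, -0.3]
finger_gap: 0.997
gripper_force: 0.0
```

Request:
drive_tool(
  deltas=[
    [[-29,-27,0,0],[-58,-54,0,0],[-87,-81,0,0],[-116,-108,0,0],[-145,-135,0,0]],
  ],
)

```text
t: 0.98
tcp_pos: [0.396, 0.2296, 0.2313]
tool_rot: [0.177, 0.984, 0.0, -0.0]
force: [0.6, -0.4, 0.1]
finger_gap: 0.999
gripper_force: 0.0
```

Request:
drive_tool(
  deltas=[
    [[-29,-27,0,0.1],[-58,-54,0,0.2],[-87,-81,0,0.3],[-116,-108,0,0.4],[-145,-135,0,0.5]],
  ],
)

```text
t: 1.4
tcp_pos: [0.4848, 0.0523, 0.2313]
tool_rot: [0.418, 0.909, 0.0, -0.0]
force: [0.0, 0.7, 0.3]
finger_gap: 0.994
gripper_force: 0.0
```

```bash
python3 -c "
from h import *
delta(21,-369,200,.103)"
```

```text
world [ 0.664  -0.2831  0.2   ] tool delta mm [-371.3  -82.2   31.2] turn 0.491  dist 382 rack now [-118.8  -15.4] 0.2313 t 1.4
```

Request:
drive_tool(
  deltas=[
    [[-37,-8,0,0],[-74,-16,0,0],[-111,-24,0,0],[-148,-33,0,0],[-186,-41,0,0]],
  ],
)

```text
t: 1.82
tcp_pos: [0.5753, -0.1149, 0.231]
tool_rot: [0.416, 0.91, 0.0, -0.001]
force: [0.6, 0.0, 0.6]
finger_gap: 0.996
gripper_force: 0.0
```

Request:
drive_tool(
  deltas=[
    [[-37,-8,5,0.1],[-74,-16,10,0.2],[-111,-24,20,0.3],[-148,-33,25,0.4],[-186,-41,30,0.49]],
  ],
)

```text
t: 2.23
tcp_pos: [0.666, -0.282, 0.2001]
tool_rot: [0.626, 0.78, -0.0, -0.001]
force: [1.3, 0.1, -0.3]
finger_gap: 0.995
gripper_force: 0.0
```

```bash
python3 -c "
from h import *
delta(21,-369,22,.103)
snap('top','t3.png',(235,78,190,140),4.2)"
```

```text
world [ 0.664  -0.2831  0.022 ] tool delta mm [ -0.9  -1.9 178.1] turn 0.002  dist 178 rack now [  23.1 -368.2] 0.2001 t 2.23
```

View pics/t3.png

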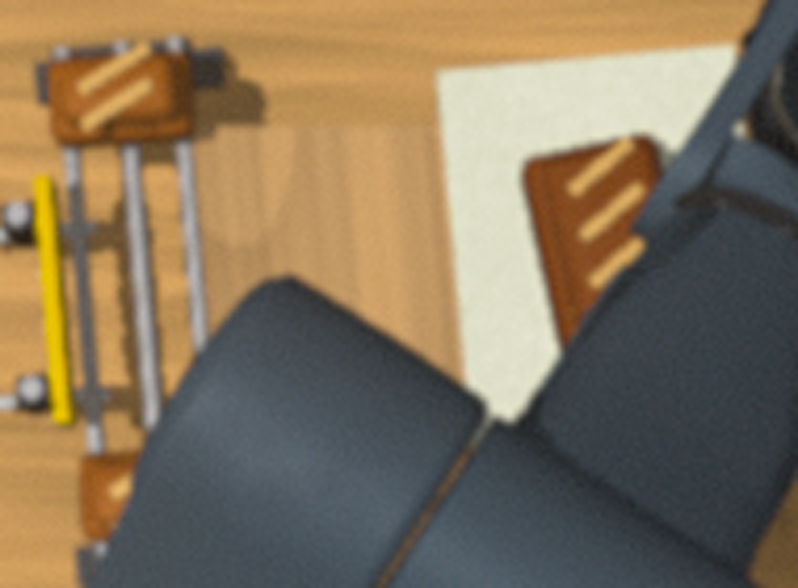

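The arm hides part of the loaf in the top view, but the loaf hasn't moved. Lowering behind it.

Request:
drive_tool(
  deltas=[
    [[-10,0,40,0],[-10,0,80,0],[-10,0,115,0],[-10,0,150,0],[-10,0,177,0]],
  ],
)

```text
t: 2.7
tcp_pos: [0.6664, -0.2893, 0.0205]
tool_rot: [0.624, 0.782, -0.0, -0.002]
force: [0.6, 0.3, -0.6]
finger_gap: 0.997
gripper_force: 0.0
```

```bash
python3 -c "
from h import *
delta(21,-369,22,.103)
snap('side','s2.png',(280,130,230,180),3.4)"
```

```text
world [ 0.664  -0.2831  0.022 ] tool delta mm [ 6.6 -1.  -1.5] turn 0.007  dist 7 rack now [  22.7 -375.5] 0.0205 t 2.7
```

View pics/s2.png

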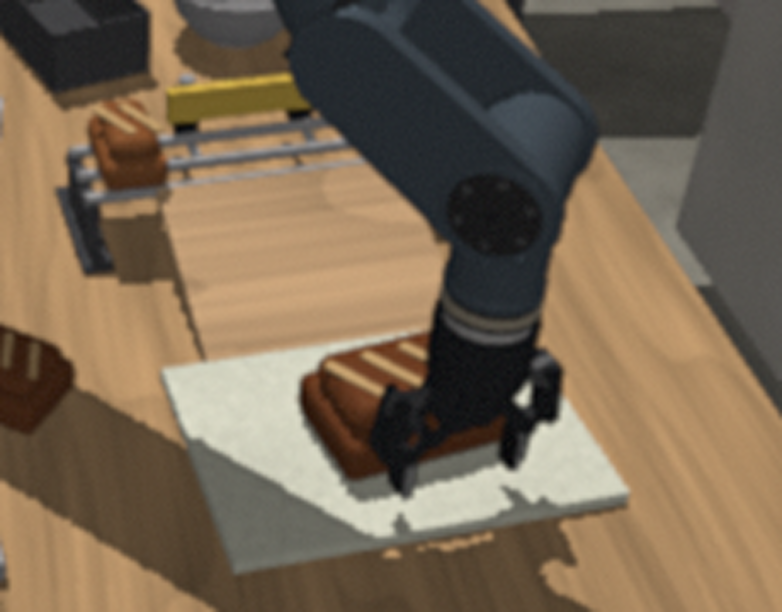

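The side view shows the fingers straddling the middle of the loaf's rear face, clear of it, around crop (400,480) and (515,455). Closing in gently.

Request:
drive_tool(
  deltas=[
    [[8,0,0,0],[15,0,0,0],[21,0,0,0],[26,0,0,0],[31,0,0,0]],
  ],
)

```text
t: 3.17
tcp_pos: [0.6631, -0.2609, 0.0273]
tool_rot: [0.623, 0.782, -0.0, 0.003]
force: [1.1, -2.6, 0.9]
finger_gap: 1.002
gripper_force: 1.6
```

```bash
python3 -c "
from h import *
delta(-1,-290,22,0); print(manip.sense()['force'])"
```

```text
world [ 0.6331 -0.2071  0.022 ] tool delta mm [ 59.1 -17.3   4.9] turn 0.111  dist 62 rack now [  22.7 -346.8] 0.0273 t 3.17
[ 1.05620724 -2.55386974  0.87325465]
```

Request:
drive_tool(
  deltas=[
    [[5,-1,1,0],[11,-3,2,0.01],[17,-4,3,0.02],[23,-6,4,0.03],[29,-8,4,0.04]],
  ],
)

```text
t: 3.58
tcp_pos: [0.647, -0.2333, 0.0204]
tool_rot: [0.64, 0.769, 0.0, 0.0]
force: [1.6, -3.2, 1.7]
finger_gap: 0.997
gripper_force: 1.6
```

Request:
drive_tool(
  deltas=[
    [[6,-1,0,0.01],[12,-3,0,0.03],[18,-4,0,0.045],[24,-6,0,0.06],[28,-7,0,0.07]],
  ],
)

```text
t: 4.0
tcp_pos: [0.6345, -0.2067, 0.0201]
tool_rot: [0.666, 0.746, -0.0, -0.0]
force: [0.9, -4.5, -0.2]
finger_gap: 0.995
gripper_force: 2.3
```

```bash
python3 -c "
from h import *
delta(-1,-290,22,0); print(manip.sense()['force'])
snap('top','t4.png',(235,78,190,140),4.2)
snap('side','s4.png',(280,130,230,180),3.4)"
```

```text
world [ 0.6331 -0.2071  0.022 ] tool delta mm [-0.3 -1.5 -1.9] turn -0.001  dist 2 rack now [   0.5 -289.7] 0.0201 t 4.0
[ 0.86956441 -4.53572211 -0.18398527]
```

View pics/s4.png

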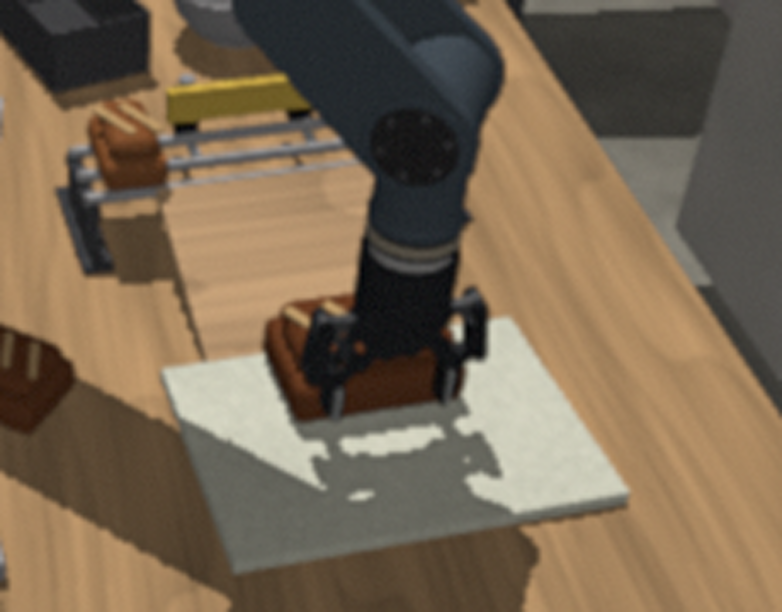

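The side view shows the loaf square against both fingers. Its rear lower corners are near (300,418) and (462,394).

```bash
python3 -c "
from h import *
for p in [(300,419),(462,395)]: print((inrack(RACK,ray('side',c2p(p,(280,130),3.4),.012))*1e3).round(1))
for p in [(163,372),(235,573),(628,497),(508,318),(205,357)]: print('bd',(inrack(RACK,ray('side',c2p(p,(280,130),3.4),.012))*1e3).round(1))
"
```

```text
[ -64.4 -266.6]
[  76.9 -268.5]
bd [-159.7 -186.2]
bd [-161.9 -411.4]
bd [ 156.1 -405.5]
bd [ 157.3 -183. ]
bd [-119.8 -175.3]
```

Request:
drive_tool(
  deltas=[
    [[8,0,-1,0],[16,0,-2,0],[24,0,-2,0],[32,0,-2,0],[40,0,-3,0]],
  ],
)

```text
t: 4.52
tcp_pos: [0.6298, -0.1665, 0.0227]
tool_rot: [0.666, 0.746, -0.0, -0.001]
force: [1.0, -2.9, -0.6]
finger_gap: 0.993
gripper_force: 1.6
```

Request:
drive_tool(
  deltas=[
    [[8,0,0,0],[16,0,0,0],[24,0,0,0],[32,0,0,0],[40,0,0,0]],
  ],
)

```text
t: 4.93
tcp_pos: [0.6257, -0.1268, 0.0232]
tool_rot: [0.666, 0.746, -0.0, -0.0]
force: [0.2, -3.4, -1.3]
finger_gap: 0.998
gripper_force: 1.2
```

```bash
python3 -c "
from h import *
delta(0,-200,23,0); print(manip.sense()['force'])
snap('side','s5.png',(280,110,230,180),3.4)"
```

```text
world [ 0.6238 -0.1176  0.023 ] tool delta mm [ 9.4 -0.8  0.2] turn -0.0  dist 9 rack now [   0.8 -209.4] 0.0232 t 4.93
[ 0.17030023 -3.4008008  -1.32756308]
```

View pics/s5.png

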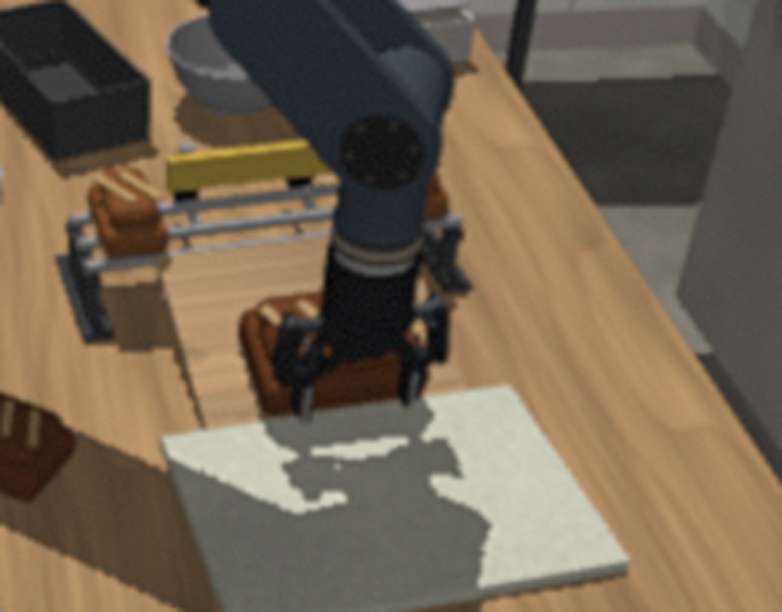

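The loaf is square to the rack, with its rear edge at the ramp's foot (265–430, 400). Now climbing.

Request:
drive_tool(
  deltas=[
    [[8,0,-1,0],[16,0,-4,0],[24,0,-7,0],[32,0,-9,0],[40,0,-12,0]],
  ],
)

```text
t: 5.4
tcp_pos: [0.6217, -0.0879, 0.0358]
tool_rot: [0.666, 0.746, 0.0, 0.0]
force: [0.4, -2.5, -1.3]
finger_gap: 0.994
gripper_force: 1.2
```

Request:
drive_tool(
  deltas=[
    [[9,0,-3,0],[18,0,-6,0],[27,0,-10,0],[36,0,-13,0],[45,0,-16,0]],
  ],
)

```text
t: 5.82
tcp_pos: [0.6159, -0.0423, 0.0515]
tool_rot: [0.666, 0.746, -0.0, -0.0]
force: [-0.7, -2.9, -1.5]
finger_gap: 0.996
gripper_force: 1.3
```

```bash
python3 -c "
from h import *
delta(0,-90,64,0); print(manip.sense()['force'])
snap('side','s6.png',(250,80,230,180),3.4)
snap('top','t6.png',(235,78,190,140),4.2)"
```

```text
world [ 0.6113 -0.0083  0.064 ] tool delta mm [ 34.3  -0.8 -12.5] turn -0.0  dist 36 rack now [   0.7 -124.3] 0.0515 t 5.82
[-0.69378613 -2.94303023 -1.51015516]
```

View pics/s6.png

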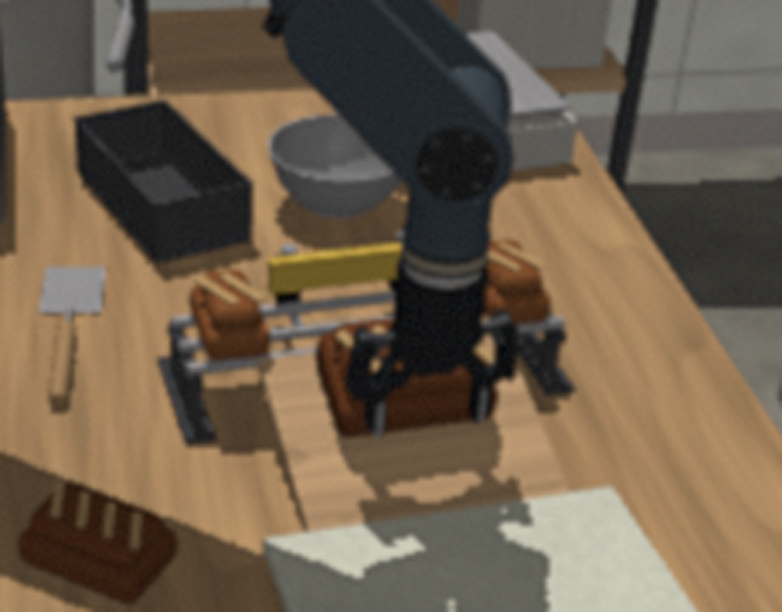

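It is square and centred on the ramp (loaf 340–495, ramp about 283–548 at the same row). Going on slowly to the crest.

Request:
drive_tool(
  deltas=[
    [[7,0,-3,0],[14,0,-5,0],[21,0,-8,0],[28,0,-10,0],[34,0,-13,0]],
  ],
)

```text
t: 6.33
tcp_pos: [0.6123, -0.0092, 0.0644]
tool_rot: [0.666, 0.746, -0.0, -0.0]
force: [1.7, -3.8, -0.5]
finger_gap: 0.996
gripper_force: 1.9
```

Request:
drive_tool(
  deltas=[
    [[4,0,-1,0],[8,0,-3,0],[12,0,-4,0],[16,0,-5,0],[20,0,-6,0]],
  ],
)

```text
t: 6.75
tcp_pos: [0.6108, 0.0098, 0.0708]
tool_rot: [0.666, 0.746, 0.0, 0.001]
force: [0.8, -6.1, 2.1]
finger_gap: 0.995
gripper_force: 3.1
```

```bash
python3 -c "
from h import *
delta(0,-60,70,0); print(manip.sense()['force'])
snap('side','s7.png',(250,80,190,150),4)"
```

```text
world [0.6078 0.0215 0.07  ] tool delta mm [12.  -1.6  0.8] turn -0.0  dist 12 rack now [  1.5 -72. ] 0.0708 t 6.75
[ 0.75026702 -6.11852583  2.0969111 ]
```

View pics/s7.png

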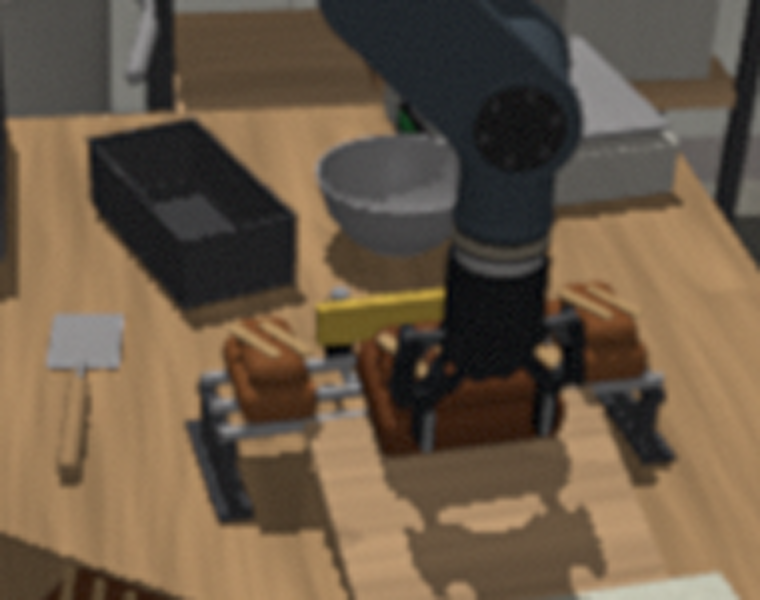

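The loaf is at the crest and about to tip level. I'll use slow rows through it.

Request:
drive_tool(
  deltas=[
    [[2,0,0,0],[4,0,0,0],[6,0,-1,0],[8,0,-1,0],[10,0,-2,0]],
  ],
)

```text
t: 7.22
tcp_pos: [0.6103, 0.0185, 0.0732]
tool_rot: [0.665, 0.746, -0.0, 0.002]
force: [1.1, -8.7, 4.1]
finger_gap: 0.997
gripper_force: 4.4
```

Request:
drive_tool(
  deltas=[
    [[2,0,-1,0],[4,0,-2,0],[6,0,-3,0],[8,0,-4,0],[10,0,-4,0]],
  ],
)

```text
t: 7.63
tcp_pos: [0.6089, 0.0297, 0.0775]
tool_rot: [0.666, 0.746, 0.001, 0.001]
force: [-0.1, 0.4, 0.4]
finger_gap: 0.991
gripper_force: 0.0
```

```bash
python3 -c "
from h import *
delta(0,-20,78,0); print(manip.sense()['force'])
snap('side','s8.png',(310,110,150,120),5)"
```

```text
world [0.6033 0.0612 0.078 ] tool delta mm [32.  -2.1 -0.5] turn -0.002  dist 32 rack now [  2. -52.] 0.0775 t 7.63
[-0.11856473  0.36562749  0.37361396]
```

View pics/s8.png

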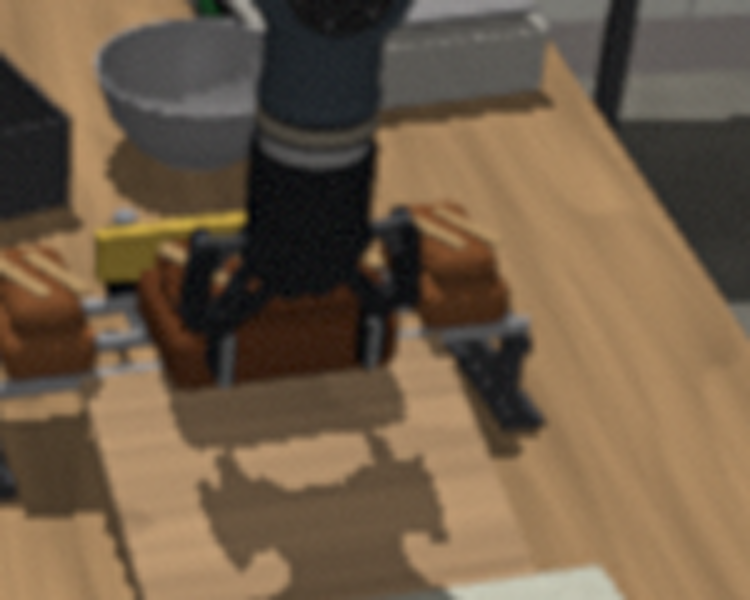

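The loaf tipped level and the contact force dropped to 0. I'll check its lateral position from the rear corners (180,387) and (398,364).

```bash
python3 -c "
from h import *
o=(310,110)
f=lambda p,z:(inrack(RACK,ray('side',c2p(p,o,5),z))*1e3).round(1)
print('loaf',f((180,387),.07),f((398,364),.07))
print('A/B inner',f((95,372),.07),f((425,330),.07))
print('plate top-left',f((97,230),.112))
"
```

```text
loaf [-62.3 -24.3] [ 80.4 -29.3]
A/B inner [-110.3    3.2] [111.6   4.2]
plate top-left [-84.5 104. ]
```

Request:
drive_tool(
  deltas=[
    [[4,0,0,0],[8,-1,-1,0],[12,-3,-1,0],[16,-5,-1,0],[20,-6,-1,0]],
  ],
)

```text
t: 8.1
tcp_pos: [0.5992, 0.0499, 0.0771]
tool_rot: [0.666, 0.746, -0.0, -0.0]
force: [1.4, -1.0, -0.2]
finger_gap: 0.991
gripper_force: 1.1
```

Request:
drive_tool(
  deltas=[
    [[2,0,0,0],[4,-1,0,0],[6,-1,0,0]],
  ],
)

```text
t: 8.35
tcp_pos: [0.5976, 0.0552, 0.0772]
tool_rot: [0.666, 0.746, -0.0, -0.0]
force: [0.5, -1.4, -0.9]
finger_gap: 0.997
gripper_force: 1.0
```

```bash
python3 -c "
from h import *
delta(0,-16,78,0); print(manip.sense()['force'])"
```

```text
world [0.6028 0.0652 0.078 ] tool delta mm [ 9.4  6.3 -0.8] turn -0.0  dist 11 rack now [ -6.3 -25.4] 0.0772 t 8.35
[ 0.49508797 -1.3949851  -0.85237584]
```

Request:
drive_tool(
  deltas=[
    [[1,0,0,0],[2,0,0,0],[3,0,0,0],[4,0,0,0],[5,0,0,0]],
  ],
)

```text
t: 8.77
tcp_pos: [0.5973, 0.0601, 0.0772]
tool_rot: [0.666, 0.746, -0.0, -0.0]
force: [-0.4, -1.1, -0.3]
finger_gap: 0.996
gripper_force: 0.9
```

Request:
drive_tool(
  deltas=[
    [[1,0,0,0],[2,0,0,0],[3,0,0,0]],
  ],
)

```text
t: 9.02
tcp_pos: [0.5971, 0.0631, 0.0773]
tool_rot: [0.666, 0.746, -0.0, -0.0]
force: [0.4, -1.8, -1.9]
finger_gap: 0.994
gripper_force: 0.9
```

Request:
drive_tool(
  deltas=[
    [[1,0,0,0],[2,0,0,0]],
  ],
)

```text
t: 9.18
tcp_pos: [0.5972, 0.0644, 0.0774]
tool_rot: [0.665, 0.747, -0.0, 0.001]
force: [1.1, -6.7, -1.5]
finger_gap: 0.99
gripper_force: 3.3
```

Request:
drive_tool(
  deltas=[
    [[1,0,0,0],[2,0,0,0]],
  ],
)

```text
t: 9.35
tcp_pos: [0.5974, 0.0644, 0.0774]
tool_rot: [0.665, 0.747, -0.001, 0.002]
force: [-0.0, -13.5, -1.9]
finger_gap: 0.993
gripper_force: 6.6
```

Contact with the plate at 13.5 N, under its limit of 18. Easing to about 8 N and holding.

Request:
drive_tool(
  deltas=[
    [[-1,0,0,0],[-1.4,0,0,0],[-1.4,0,0,0],[-1.4,0,0,0],[-1.4,0,0,0]],
  ],
)

```text
t: 9.77
tcp_pos: [0.5973, 0.0643, 0.0774]
tool_rot: [0.665, 0.747, -0.0, 0.001]
force: [1.0, -6.2, -0.8]
finger_gap: 0.993
gripper_force: 2.9
```

Request:
drive_tool(
  deltas=[
    [[0,0,0,0],[0,0,0,0],[0,0,0,0],[0,0,0,0]],
  ],
)

```text
t: 10.1
tcp_pos: [0.5973, 0.0644, 0.0774]
tool_rot: [0.665, 0.747, -0.0, 0.001]
force: [0.9, -5.7, -2.4]
finger_gap: 0.997
gripper_force: 2.9
```

Request:
drive_tool(
  deltas=[
    [[0.6,0,0,0],[0.6,0,0,0],[0.6,0,0,0],[0.6,0,0,0],[0.6,0,0,0]],
  ],
)

```text
t: 10.52
tcp_pos: [0.5973, 0.0644, 0.0774]
tool_rot: [0.665, 0.747, -0.001, 0.001]
force: [-0.1, -6.8, -2.2]
finger_gap: 0.994
gripper_force: 3.7
```

Request:
drive_tool(
  deltas=[
    [[-3,0,0,0],[-8,0,0,0],[-18,0,0,0],[-33,0,0,0],[-55,0,0,0]],
  ],
)

```text
t: 10.93
tcp_pos: [0.6028, 0.0116, 0.0774]
tool_rot: [0.665, 0.747, 0.0, -0.0]
force: [0.7, -0.3, -0.0]
finger_gap: 0.994
gripper_force: 0.0
```

Request:
drive_tool(
  deltas=[
    [[-35,0,-15,0],[-70,0,-30,0],[-105,0,-50,0],[-140,0,-70,0],[-170,0,-95,0]],
  ],
)

```text
t: 11.35
tcp_pos: [0.6215, -0.1607, 0.1724]
tool_rot: [0.666, 0.746, -0.0, -0.001]
force: [0.5, 0.4, -0.7]
finger_gap: 0.993
gripper_force: 0.0
```

Request:
drive_tool(
  deltas=[
    [[-38,0,-5,0],[-76,0,-10,0],[-114,0,-10,0],[-152,0,-10,0],[-190,0,-10,0]],
  ],
)

```text
t: 11.77
tcp_pos: [0.6433, -0.3492, 0.1827]
tool_rot: [0.666, 0.746, 0.0, 0.0]
force: [0.8, 0.1, -0.7]
finger_gap: 0.989
gripper_force: 0.0
```

```bash
python3 - <<'E'
from h import *
a=vision.snapshot("top")[78:218,235:425,::-1]; b=vision.snapshot("side")[100:240,300:460,::-1]
cv2.imwrite("pics/t9.png",np.vstack([cv2.resize(a[:, :110],None,fx=4.2,fy=4.2,interpolation=2)])); cv2.imwrite("pics/s9.png",cv2.resize(b,None,fx=4,fy=4,interpolation=2))
A=cv2.imread("pics/t9.png");B=cv2.imread("pics/s9.png");B=cv2.resize(B,None,fx=.53,fy=.53);c=np.zeros((588,462+B.shape[1],3),np.uint8);c[:,:462]=A;c[:B.shape[0],462:]=B;cv2.imwrite("pics/f.png",c);print(c.shape)
E
```

```text
(588, 801, 3)
```

View pics/f.png

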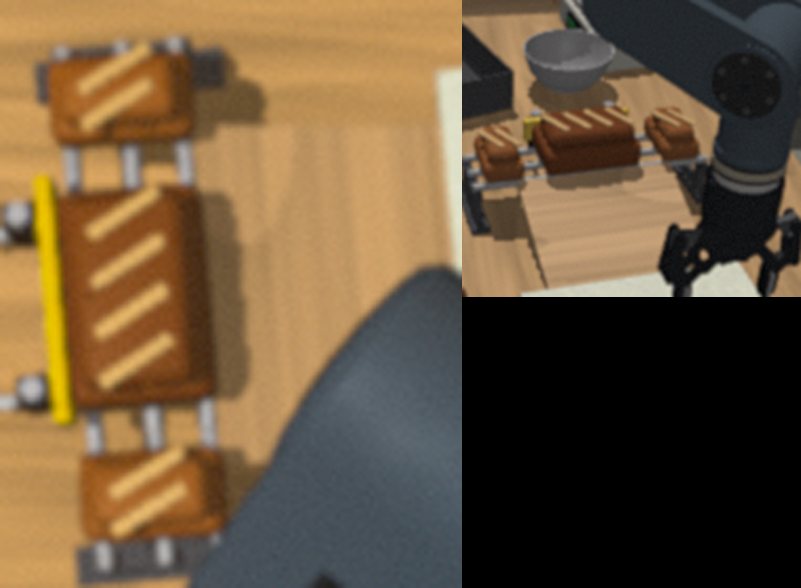

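The loaf is level and centred, with gaps to the small loaves of about 45 and 47 px. It is square against the plate, the small loaves and plate have not moved, and the arm is clear.

```bash
python3 -c "
from station import manip
print(manip.sign_off())"
```

```text
the job is handed in; nothing more can be done
None
```

The big loaf lies flat and centred on the rails against the yellow plate, after being pressed there at about 6 N (13.5 N for a moment) for over a second; nothing else looked shifted, and the job was handed in at about 12 s with no verdict shown.

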